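# Set the bench up for soldering a board

## Robot

A 6-joint arm with a two-finger parallel gripper is mounted at the origin on the work surface. World frame = base frame: x ahead of the robot, y to its left, z up, the work surface at z = 0. Lengths are in mm, angles in rad, forces in N, time in s.
With the tool pointing down it reaches from about 300 to 775 mm from the base axis. Payload 14.6 kg.
Tool frame: the origin (TCP) lies between the finger pads; the fingertips stand manip.tip_reach ahead of it and the grasp point (between the pads) lies 5 mm behind it (manip.tip_reach is the distance from the TCP to the fingertips, in mm); z points along the fingers, y is the line along which they close (so a half turn about z gives the same grasp; the last joint's range is limited). The gripper opens to 94 mm and grips with 3 to 60 N. Pads are 16 mm wide; open, the fingers measure 119 mm over their backs; the gripper's body (75 mm by 177 mm) begins 78 mm behind the grasp point.
Start: joints at [-1.179, 0.3, 1.521, -0, 1.321, -0.067], TCP at [243.572, -493.115, 219.446] pointing down, gripper open.
Joint ranges: [-3.03, 3.03], [-0.79, 2.21], [0.23, 2.52], [-1.04, 4.18], [0, 3.07], [-2.55, 2.55]. Speed limits (rad/s): [2.22, 2.22, 2.57, 3.14, 3.14, 3.14].

## Interface

Orientations are given as [roll, pitch, yaw] about the fixed x, y, z axes, in that order (R = Rz(yaw) Ry(pitch) Rx(roll)).
In Python, from cell import manip gives the robot as it stands. The module is installed in compiled form; this text tells all that it offers.
- The arm moves only by the shell command python3 -m creep 'ROWS' [FORCE]. ROWS is JSON, a list of rows, each a list of 3 entries, a list of its own where there are three numbers: the opening, from -1 (shut) to 1 (fully open), then the shift along the tool's x, y, z in cm, then the turn about the tool's z in units of 5 degrees (1.0 is 5 degrees). In form: [[grip, [tx, ty, tz], roll], ...]. A call has 1 to 12 rows; each row is the pose to reach, as a shift and turn from the pose commanded when the call began, along the tool's axes at that moment; what a row does not reach only later rows make up. A row lasts 1/10 s, in which the tool goes at most 50 mm and 8.59 degrees, less where a joint would pass 70% of its speed; a pose out of reach is approached as far as the arm can. A call with a gripper value outside its range is refused whole. The fingers move at their own pace and stop on an object; FORCE is the grip in N (left out, the last holds). Time passes only in rows, so rows that repeat a pose let the fingers close. It gives the time, the measured TCP pose, the force, the opening and the grip force at its end, in the units of the state.
- manip.read_state(): the state, without advancing time (a new reading comes with each control period).
- manip.camera(name): name is "scene" or "top" or "wrist"; returns the picture (480x640x3 uint8, red, green, blue); there is no depth.
- manip.camera_params(name): a dict with "fovy" (degrees; the focal length in pixels is half the picture's height over the tangent of half this angle, whatever the lens; pixels are square), "cx", "cy" (the principal point, pixels), "origin" and "attitude" of the camera in the world. Camera axes: x right, y down, z forward; pixel columns grow to the right and rows downward; lengths in mm; the calibration is good to about 2 mm. A picture is of the moment at which its call begins: read the wrist's pose just before it. camera_params takes no time and is no camera call; for the wrist camera it gives the pose at the moment of the call.
- manip.sign_off(): hands the job in; it is judged then, once.
The state is a dict: "clock": time; "joints": joint angles; "qd": joint speeds; "effort": joint torques, N m; "eef_pos": TCP position; "eef_rot": TCP orientation; "wrist_force": force on the tool from outside, world axes, zero at the start; "moment": the same for the moment, N m; "finger_gap": finger opening in mm; "finger_force": force on a finger pad.
Only numpy, scipy, OpenCV 4.12 (cv2) and the standard library are available. Lean on these libraries where they do the work, as an engineer would, in place of code of your own. Each camera call takes 0.05 s, during which the arm holds its last target. There are 200 camera calls.

## Task

Set this bench up for soldering the clamped board: put the reel of solder on the spindle of its stand, stand the tip cleaner midway between the board holder and the iron stand, and lay the parts tray midway between the board holder and the solder-reel stand, both in line with the middle of the board and the tray with its long sides parallel to the board holder's clamps (front to back). Put the tall bottle away upright in the caddy beside the two jars, right down on its floor, gently nudging the jars aside to make room and leaving them standing in the caddy. Set everything down, drop nothing, and leave it all standing free.

Things in the scene. Friction and masses are not known exactly. Their poses are not given: they have to be found in the camera images.
- holder: Board holder, fixed to the bench: grey base, two upright aluminium end clamps and a green circuit board held level between them. 150 mm wide along its y (over the two thumb-screws; the clamps themselves 122 mm), 88 mm deep along its x, 48 mm high. Origin: centre of its underside, on the bench. Its -x side faces the robot (yaw within 0.1 rad of the robot's axes).
- iron_stand: Soldering-iron stand, fixed: grey cast base 90 mm wide along its y, 100 mm deep, 14 mm thick, and a steel sleeve holding an iron, handle up, leaning towards the robot; 195 mm high in all, staying above its base. Origin: centre of its underside. Stands to one side of the board holder (+y or -y of it; this varies), in line with it, about 265 mm centre to centre.
- spool_stand: Solder-reel stand, fixed: dark steel disc 90 mm in diameter, 12 mm thick, with an upright round steel spindle at its centre, 11 mm in diameter, its top 82 mm above the bench and pointed over the last 8 mm. Origin: centre of its underside, on the spindle's axis. Stands on the holder's other side from the iron stand, about 265 mm centre to centre.
- caddy: Bottle caddy, fixed: black open bin 132 mm long along its x, 48 mm wide along its y, 40 mm high; walls and floor 3 mm, so inside 126 x 42 mm. Origin: centre of its underside, on the bench. Holds two amber jars with room along its x for a third round thing of 34 mm once the jars are nudged apart.
- cleaner: Tip cleaner: squat black round cup, 62 mm in diameter and 44 mm high, its mouth full of brass curls. Loose, about 0.2 kg. Origin: centre of its underside (z is up).
- tray: Parts tray: open grey plastic tray, 86 mm long along its x, 58 mm wide along its y, 20 mm high, 3 mm walls, three compartments one behind another along its x, with small components fixed in them. Loose, about 0.12 kg. Origin: centre of its underside.
- spool: Reel of solder standing on its flange, axis upright: white flanges 54 mm in diameter, 44 mm high, wound with silvery wire, a 20 mm bore right through along its axis. Loose, about 0.25 kg. The sides may be gripped as a plain cylinder of 54 mm. Origin: centre of its underside, on the axis.
- bottle: Tall white dispensing bottle standing upright: body 34 mm in diameter up to 96 mm, its foot tapering to 24 mm over the lowest 8 mm; shoulder, black cap (up to 120 mm) and thin nozzle to 142 mm. Loose, about 0.1 kg. Origin: centre of its underside (z is up).
- jar_a: Small amber jar with a white cap, standing loose in the caddy: 34 mm in diameter up to 24 mm, then a sloping shoulder to the 21 mm cap, 42 mm high, 50 g; smooth, slides easily aside when the bottle's tapered foot pushes on its shoulder. Origin: centre of its underside, 3 mm above the bench. It stands towards the caddy's -x end.
- jar_b: A second, identical amber jar standing loose in the caddy, towards the caddy's +x end or its middle.

How it is judged (in metres and radians):
At the end, for the whole second after the job is handed in: Cleaner and tray flat, centres 118-172 mm from the holder, 93-147 from their stand, within 30 mm of holder x = 0, tray square to 0.26 rad; reel level on the spindle, under 17 mm up, 8 mm off axis; bottle and jars upright (0.15 rad) on the caddy floor; all at rest (horizontal distance between cleaner and holder between 0.118 and 0.172 m and horizontal distance between cleaner and iron_stand between 0.093 and 0.147 m and x of cleaner in the frame of holder between -0.03 and 0.03 m and height (world z) of each of cleaner, tray below 0.006 m and angle between each of cleaner, tray's own z axis and vertical below 0.1 rad and linear speed of each of cleaner, tray, spool, bottle, jar_a, jar_b below 0.03 m/s and angular speed of each of cleaner, tray, spool, bottle, jar_a, jar_b below 0.6 rad/s and horizontal distance between tray and holder between 0.118 and 0.172 m and horizontal distance between tray and spool_stand between 0.093 and 0.147 m and x of tray in the frame of holder between -0.03 and 0.03 m and angle between the x axis of tray and the x axis of holder, either way round below 0.26 rad and horizontal distance between spool and spool_stand below 0.008 m and height (world z) of spool below 0.017 m and angle between spool's own z axis and vertical below 0.08 rad and x of bottle in the frame of caddy between -0.052 and 0.052 m and y of bottle in the frame of caddy between -0.012 and 0.012 m and z of each of bottle, jar_a, jar_b in the frame of caddy below 0.009 m and angle between each of bottle, jar_a, jar_b's own z axis and vertical below 0.15 rad and x of jar_a in the frame of caddy between -0.052 and 0.052 m and y of jar_a in the frame of caddy between -0.012 and 0.012 m and x of jar_b in the frame of caddy between -0.052 and 0.052 m and y of jar_b in the frame of caddy between -0.012 and 0.012 m); the robot touches nothing.
It fails at once if the cleaner, tray, reel or bottle is dropped: moves faster than 0.8 m/s with the fingers off it (a fall of about 30 mm) ((linear speed of cleaner above 0.8 m/s and not (contact force between the fingers and cleaner above 0.1 N)) or (linear speed of tray above 0.8 m/s and not (contact force between the fingers and tray above 0.1 N)) or (linear speed of spool above 0.8 m/s and not (contact force between the fingers and spool above 0.1 N)) or (linear speed of bottle above 0.8 m/s and not (contact force between the fingers and bottle above 0.1 N))).
It fails at once if the bottle is pressed onto a jar in the caddy with more than 25 N (contact force between bottle and jar_a above 25 N or contact force between bottle and jar_b above 25 N).
It fails at once if a jar is lifted or tipped out of the caddy (height (world z) of any of jar_a, jar_b above 0.03 m or angle between any of jar_a, jar_b's own z axis and vertical above 0.7 rad).
It also fails if it takes over 131 s, if anything falls off the work surface, if the arm or the gripper's body presses on something with over 40 N, if the wrist force passes 120 N, or if a joint passes its speed limit or range.

## Working session

There is one attempt and no reset: what is moved stays moved. The work goes in short steps, Python scripts to look and compute and a shell command to move; the robot and the scene stay as the last step left them, time stands still between calls to the robot, and variables do not carry over. Pictures are saved under pics/ and viewed, at most 14 in all, crops included, and the job is handed in when it is done.

```bash
mkdir -p pics; ls; python3 - <<'E'
from cell import manip
import cv2
print(manip.read_state(), manip.tip_reach)
for n in("scene","top","wrist"):
    print(n,manip.camera_params(n))
for n in("scene","top"):
    cv2.imwrite(f"pics/{n}0.png",manip.camera(n)[:,:,::-1])
E
```

```text
pics
{'clock': 0.0, 'joints': array([-1.17862433e+00,  3.00460255e-01,  1.52159039e+00, -2.30635319e-05,
        1.32069000e+00, -6.65683793e-02]), 'qd': array([-1.33210999e-03,  1.57764367e-03, -1.93988694e-03,  1.50402484e-03,
        8.16330824e-05,  6.00989765e-04]), 'effort': array([-2.34401843e-03, -5.31807911e+01, -3.52739060e+01,  7.07944552e-02,
        2.43287394e-02, -1.14929412e-04]), 'eef_pos': array([ 243.46308837, -492.90199079,  218.88832943]), 'eef_rot': array([-3.14044571e+00, -5.40739198e-05,  4.58746069e-01]), 'wrist_force': array([ 0.23670279, -0.35690181,  0.46823059]), 'moment': array([-0.00459178, -0.01932429,  0.03671828]), 'finger_force': 0.0, 'finger_gap': 94.53721471307766} 14.0
scene {'fovy': 54.53414363818221, 'cx': 321.8430033799051, 'cy': 229.51958983122427, 'origin': array([936.13952224, 375.37236727, 813.9797196 ]), 'attitude': array([-2.53871259,  0.01689877,  2.26239073])}
top {'fovy': 56.83540512135369, 'cx': 320.82701125851764, 'cy': 237.8081471059157, 'origin': array([349.49491017,  10.3739543 , 871.84383007]), 'attitude': array([-2.94119234, -0.00338133, -1.62999355])}
wrist {'fovy': 68.39626960871645, 'cx': 318.17430076523954, 'cy': 240.11015385639516, 'origin': array([ 319.09039078, -456.30639323,  384.51077435]), 'attitude': array([ 2.84902814e+00,  8.55076778e-04, -1.11065402e+00])}
```

View pics/top0.png

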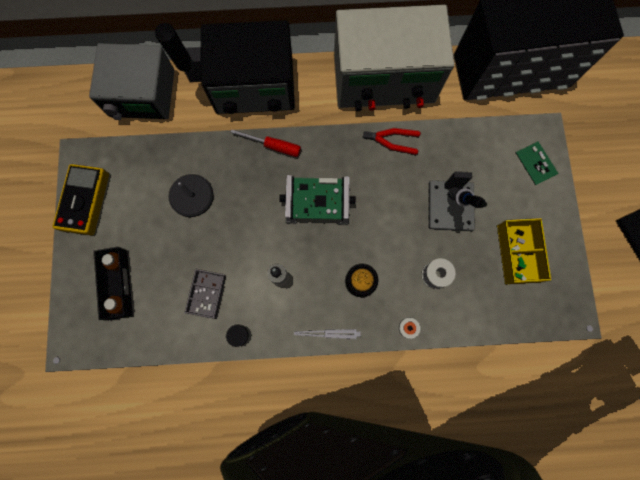

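View pics/scene0.png

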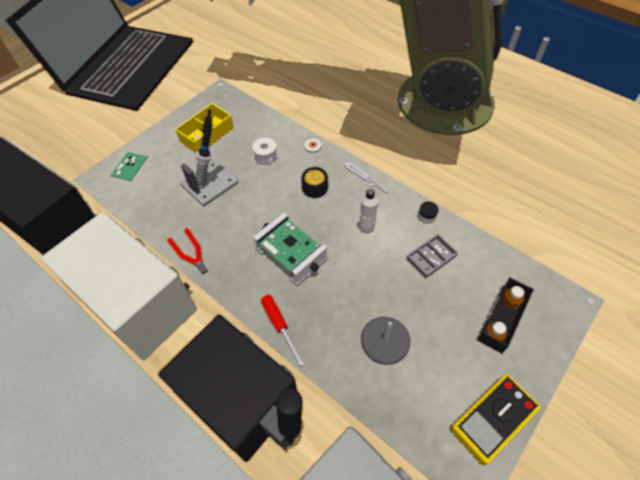

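The top view shows the reel stand at about (191,196), holder (318,200), iron stand (452,205), caddy (114,284), tray (207,294), bottle (279,273), cleaner (362,280) and reel (440,273). I'll enlarge it for precise measuring.

```bash
cat > h.py <<'E'
import numpy as np, cv2
from cell import manip
from scipy.spatial.transform import Rotation as R
def ray(p,u,v):
    f=240/np.tan(np.radians(p["fovy"])/2)
    d=R.from_euler("xyz",p["attitude"]).as_matrix()@np.array([(u-p["cx"])/f,(v-p["cy"])/f,1])
    return np.array(p["origin"]),d
def p2w(p,u,v,z):
    o,d=ray(p,u,v); return (o+d*(z-o[2])/d[2]).round(1)
def w2p(p,X):
    f=240/np.tan(np.radians(p["fovy"])/2)
    c=R.from_euler("xyz",p["attitude"]).as_matrix().T@(np.asarray(X,float)-p["origin"])
    return np.array([c[0]/c[2]*f+p["cx"],c[1]/c[2]*f+p["cy"]])
E
python3 - <<'E'
from h import *
p=manip.camera_params("top")
for n,u,v,z in [("holder",318,200,40),("iron",452,205,14),("disc",191,196,12),("caddy",114,284,40),("caddytop",110,250,40),("caddybot",117,317,40),("tray",207,294,20),("bottletip",280,267,142),("cleaner",362,280,44),("spool",440,273,44),("mat",60,140,0),("mat",593,347,0)]: print(n,p2w(p,u,v,z))
im=cv2.imread("pics/top0.png"); 
cv2.imwrite("pics/c1.png",cv2.resize(im[165:345,85:305],None,fx=3.4,fy=3.3,interpolation=2)[:600])
cv2.imwrite("pics/c2.png",cv2.resize(im[165:305,275:490],None,fx=3.5,fy=3.5,interpolation=2))
E
```

```text
holder [593.3  -1.4  40. ]
iron [ 574.9 -269.5   14. ]
disc [624.8 253.2  12. ]
caddy [452.6 389.1  40. ]
caddytop [517.8 398.9  40. ]
caddybot [391.2 381.6  40. ]
tray [425.5 220.7  20. ]
bottletip [452.   69.6 142. ]
cleaner [432.4 -74.4  44. ]
spool [ 436.9 -221.6   44. ]
mat [766.8 530.2   0. ]
mat [ 282.7 -510.5    0. ]
```

View pics/c1.png

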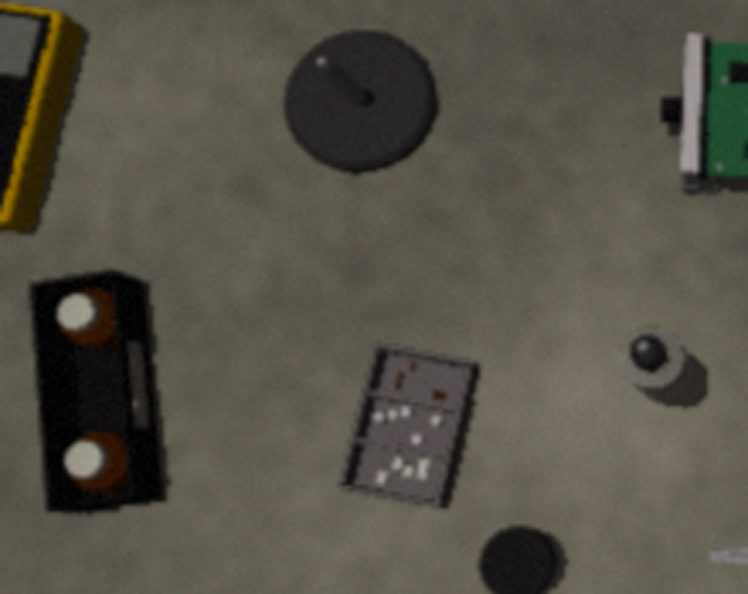

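View pics/c2.png

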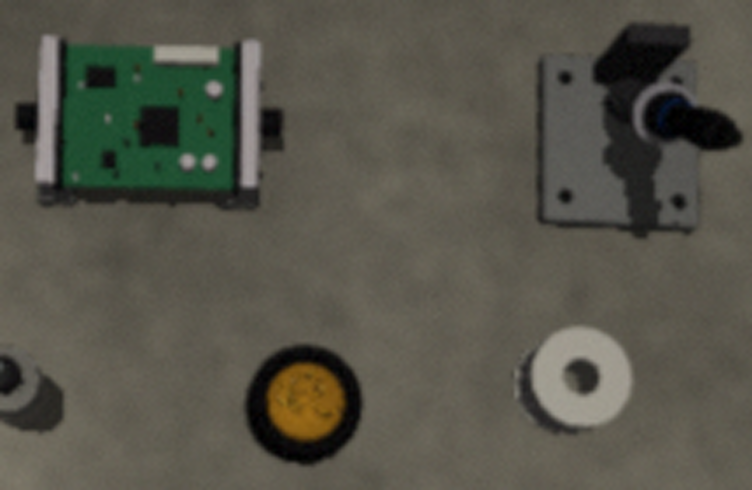

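```bash
cat >> h.py <<'E'
def go(x,y,z,yaw=None):
    s=manip.read_state(); M=R.from_euler("xyz",s["eef_rot"]).as_matrix()
    d=M.T@(np.array([x,y,z])-s["eef_pos"])/10
    r=0 if yaw is None else -((yaw-s["eef_rot"][2]+np.pi/2)%np.pi-np.pi/2)
    print("pos",s["eef_pos"].round(1),"yaw",s["eef_rot"][2].round(3),"-> shift cm",d.round(2),"turn",round(np.degrees(r)/5,2))
E
python3 - <<'E'
from h import *
p=manip.camera_params("top")
A=lambda a,b:(85+a/3.4,165+b/3.3)
B=lambda a,b:(275+a/3.5,165+b/3.5)
for n,(u,v),z in [("clampTL",B(49,36),48),("clampBL",B(45,185),48),("clampTR",B(251,41),48),("clampBR",B(250,188),48),("handletop",B(735,140),195),
 ("ironTL",B(540,55),14),("ironTR",B(697,60),14),("ironBL",B(540,221),14),("ironBR",B(694,230),14),
 ("disc",A(360,101),12),("spindle",A(321,62),80),("cadTL",A(33,285),40),("cadBL",A(48,510),40),("cad?TR",A(112,273),40),("cad?TR0",A(147,285),0),("cad?BR0",A(165,498),0),
 ("jarb",A(76,313),45),("jara",A(84,461),45),("trayTL",A(379,346),20),("trayTR",A(478,365),20),("trayBL",A(342,487),20),("trayBR",A(446,505),20),
 ("bottlecap",A(648,350),130),("cleaner",B(304,403),44),("spool",B(580,377),44)]: print(n,p2w(p,u,v,z))
go(420,-222,200)
E
```

```text
clampTL [644.3  52.3  48. ]
clampBL [558.9  58.3  48. ]
clampTR [634.8 -59.9  48. ]
clampBR [550.7 -53.4  48. ]
handletop [ 524.3 -262.6  195. ]
ironTL [ 628.4 -229.4   14. ]
ironTR [ 620.1 -320.    14. ]
ironBL [ 530.2 -218.8   14. ]
ironBR [ 519.9 -305.4   14. ]
disc [625.6 253.4  12. ]
spindle [628.  255.5  80. ]
cadTL [516.9 427.7  40. ]
cadBL [388.5 414.3  40. ]
cad?TR [521.4 384.   40. ]
cad?TR0 [521.  381.3   0. ]
cad?BR0 [393.4 367.7   0. ]
jarb [498.2 400.8  45. ]
jara [414.2 393.5  45. ]
trayTL [473.1 240.5  20. ]
trayTR [458.7 184.7  20. ]
trayBL [392.9 261.4  20. ]
trayBR [379.3 203.7  20. ]
bottlecap [447.3  78.2 130. ]
cleaner [432.1 -74.1  44. ]
spool [ 437.3 -223.    44. ]
pos [ 243.5 -492.9  219. ] yaw 0.459 -> shift cm [ 27.82 -16.47   1.91] turn 0.0
```

```bash
python3 -m creep '[[1,[28.5,-18,4],-20],[1,[28.5,-18,4],-20],[1,[28.5,-18,4],-20],[1,[28.5,-18,4],-20],[1,[28.5,-18,4],-20],[1,[28.5,-18,4],-20],[1,[28.5,-18,4],-20],[1,[28.5,-18,4],-20],[1,[28.5,-18,4],-20],[1,[28.5,-18,4],-20],[1,[28.5,-18,4],-20],[1,[28.5,-18,4],-20]]' 25
python3 -m creep '[[1,[0,0,0],0],[1,[0,0,0],0]]'
python3 - <<'E'
from h import *
p=manip.camera_params("wrist"); im=manip.camera("wrist"); cv2.imwrite("pics/w1.png",im[:,:,::-1])
np.save("pw1.npy",p,allow_pickle=True)
print(p["origin"],w2p(p,[437.3,-223,44]))
go(437.3,-223,25,2.2)
E
```

```text
clock: 1.3
eef_pos: [419.3, -205.4, 179.2]
eef_rot: [-3.141, -0.0, 2.21]
wrist_force: [-0.1, 0.6, -0.2]
finger_gap: 94.0
finger_force: 0.0
clock: 1.5
eef_pos: [419.3, -205.5, 179.3]
eef_rot: [-3.141, -0.0, 2.201]
wrist_force: [0.3, 0.2, -0.5]
finger_gap: 94.0
finger_force: 0.0
[ 369.59986724 -137.95776494  344.95495684] [323.31325934 259.33432702]
pos [ 419.3 -205.5  179.3] yaw 2.201 -> shift cm [-2.48  0.42 15.43] turn 0.01
```

View pics/w1.png

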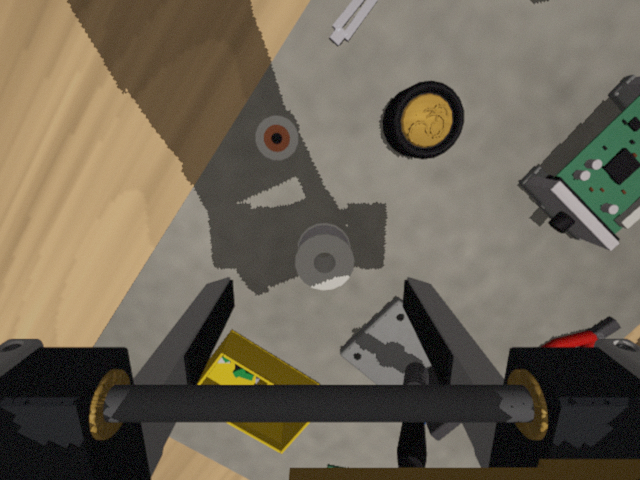

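The reel's bore sits at (324,262) against a predicted (323,259), so the two cameras agree within about 2 mm. I'll descend and grip.

```bash
python3 - <<'E'
from h import *
p=np.load("pw1.npy",allow_pickle=True).item(); print(p2w(p,324,262,44),p2w(p,427,121,44))
E
python3 -m creep '[[1,[-2.5,0.4,6],0],[1,[-2.5,0.4,8],0],[1,[-2.5,0.4,12],0],[1,[-2.5,0.4,15.5],0],[1,[-2.5,0.4,15.5],0],[1,[-2.5,0.4,15.5],0],[-1,[-2.5,0.4,15.5],0],[-1,[-2.5,0.4,15.5],0],[-1,[-2.5,0.4,15.5],0],[-1,[-2.5,0.4,15.5],0],[-1,[-2.5,0.4,15.5],0],[-1,[-2.5,0.4,15.5],0]]' 25
python3 -m creep '[[-1,[0,0,0],0],[-1,[0,0,0],0],[-1,[0,0,0],0],[-1,[0,0,0],0]]'
```

```text
[ 439.3 -224.7   44. ] [434.4 -78.1  44. ]
clock: 2.75
eef_pos: [437.6, -223.3, 24.7]
eef_rot: [3.141, 0.0, 2.204]
wrist_force: [-0.5, 1.3, 3.8]
finger_gap: 53.9
finger_force: 25.0
clock: 3.15
eef_pos: [437.5, -223.3, 24.7]
eef_rot: [3.141, 0.0, 2.204]
wrist_force: [-1.3, 1.3, 5.3]
finger_gap: 54.0
finger_force: 25.0
```

```bash
python3 -m creep '[[-1,[0,0,-5],0],[-1,[0,0,-10],0],[-1,[0,0,-15],0],[-1,[0,0,-15],0],[-1,[0,0,-15],0]]'
python3 - <<'E'
from h import *
go(626,254,175)
E
```

```text
clock: 3.65
eef_pos: [437.4, -223.3, 174.4]
eef_rot: [3.141, 0.001, 2.204]
wrist_force: [-0.2, -0.5, -2.5]
finger_gap: 53.5
finger_force: 25.0
pos [ 437.4 -223.3  174.4] yaw 2.204 -> shift cm [27.31 43.45 -0.07] turn 0.0
```

```bash
python3 -m creep '[[-1,[2.7,4.3,0],0],[-1,[5.4,8.6,0],0],[-1,[8,13,0],0],[-1,[10.7,17.3,0],0],[-1,[13.5,21.6,0],0],[-1,[16.2,26,0],0],[-1,[19,30.3,0],0],[-1,[21.6,34.7,0],0],[-1,[24.4,39,0],0],[-1,[26.5,42,0],0],[-1,[27.3,43.4,0],0],[-1,[27.3,43.4,0],0]]'
python3 -m creep '[[-1,[0,0,0],0],[-1,[0,0,0],0],[-1,[0,0,0],0]]'
python3 - <<'E'
from h import *
p=manip.camera_params("wrist"); im=manip.camera("wrist"); cv2.imwrite("pics/w2.png",im[:,:,::-1])
np.save("pw2.npy",p,allow_pickle=True)
cv2.imwrite("pics/s2.png",manip.camera("scene")[:,:,::-1])
s=manip.read_state(); e=s["eef_pos"];print(e,"reel top should be",w2p(p,[e[0],e[1],e[2]-25+44]),"spindle tip",w2p(p,[628,255,82]),"disc",w2p(p,[626,254,12]))
E
```

```text
clock: 4.85
eef_pos: [624.9, 255.5, 170.5]
eef_rot: [-3.137, -0.002, 2.207]
wrist_force: [0.1, -0.5, -1.8]
finger_gap: 54.1
finger_force: 25.0
clock: 5.15
eef_pos: [625.6, 252.5, 174.3]
eef_rot: [-3.141, -0.0, 2.203]
wrist_force: [0.9, 0.1, -1.9]
finger_gap: 54.1
finger_force: 25.0
[625.71884475 252.82014213 174.66761303] reel top should be [319.58668229 321.83876684] spindle tip [323.25329309 247.19349439] disc [320.01702085 224.33634468]
```

View pics/w2.png

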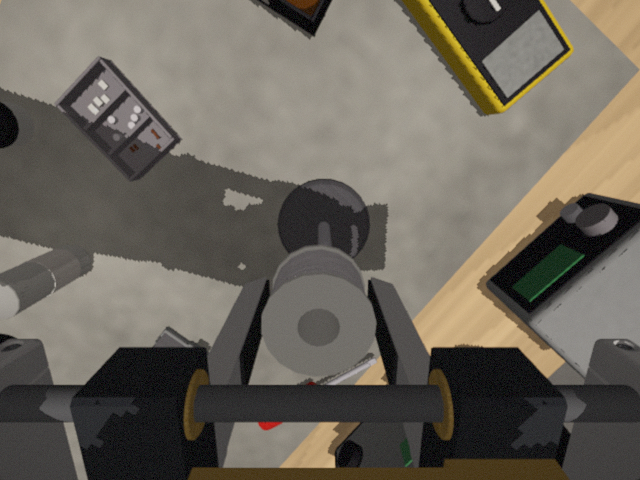

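Bore in hand at (319,327), disc centre about (324,225), spindle around column 325. I'll work out the relative offset and check it in the scene view.

```bash
python3 - <<'E'
from h import *
p=np.load("pw2.npy",allow_pickle=True).item()
s=manip.read_state();print(s["eef_pos"]); print("bore",p2w(p,319,327,193.6),"disc",p2w(p,323.7,225,12))
im=cv2.imread("pics/w2.png")[165:300,250:400]; a=cv2.convertScaleAbs(cv2.resize(im,None,fx=3,fy=3,interpolation=2),alpha=2)
q=cv2.imread("pics/s2.png")[240:390,320:450]; b=cv2.convertScaleAbs(cv2.resize(q,None,fx=2.7,fy=2.7,interpolation=2),alpha=1.5)
c=np.zeros((410,810,3),np.uint8); c[:405,:450]=a; c[:405,455:455+351]=b
cv2.imwrite("pics/c3.png",c[:,:800])
E
```

```text
[625.71884475 252.82014213 174.66761303]
bore [627.1 250.4 193.6] disc [629.2 255.6  12. ]
```

View pics/c3.png

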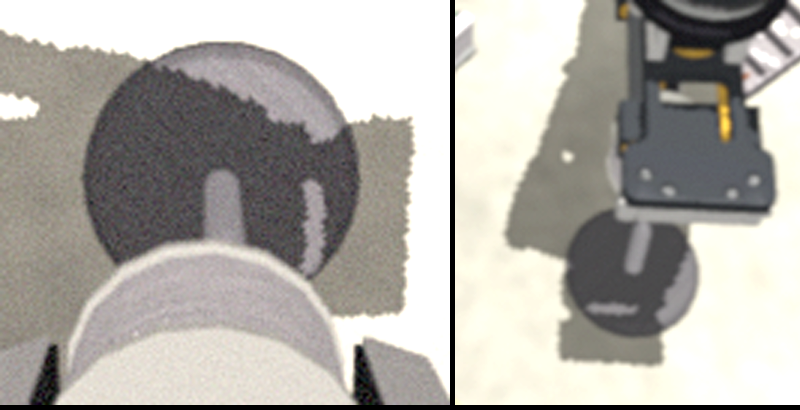

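```bash
python3 - <<'E'
from h import *
p=manip.camera_params("scene")
print("disc",p2w(p,385.6,340.4,12),"tip",p2w(p,389.5,322,81), "reel start",p2w(p,265,146,44))
M=R.from_euler("xyz",[np.pi,0,2.203]).as_matrix()
for t in([627.3,254.6],[629.2,255.6],[626.5,254.3]): print(M.T@np.array([t[0]-627.1,t[1]-250.5,0]))
E
```

```text
disc [633.5 255.6  12. ] tip [629.  252.3  81. ] reel start [ 438.9 -222.8   44. ]
[3.18939700e+00 2.58413367e+00 3.16465102e-16]
[2.87336875e+00 4.70783942e+00 5.76544048e-16]
[3.42011798e+00 1.76147467e+00 2.15718431e-16]
```

```bash
python3 -m creep '[[-1,[0.3,0.35,4],0],[-1,[0.3,0.35,6.5],0],[-1,[0.3,0.35,6.5],0],[-1,[0.3,0.35,6.5],0],[-1,[0.3,0.35,6.7],0],[-1,[0.3,0.35,6.9],0],[-1,[0.3,0.35,7.1],0],[-1,[0.3,0.35,7.3],0],[-1,[0.3,0.35,7.5],0],[-1,[0.3,0.35,7.5],0],[-1,[0.3,0.35,7.5],0]]'
python3 - <<'E'
from h import *
cv2.imwrite("pics/s3.png",manip.camera("scene")[:,:,::-1])
s=manip.read_state();print(s["eef_pos"],s["wrist_force"],s["moment"])
E
```

```text
clock: 6.35
eef_pos: [626.7, 258.1, 99.4]
eef_rot: [-3.142, -0.0, 2.204]
wrist_force: [-0.0, 0.1, -1.8]
finger_gap: 54.1
finger_force: 25.0
[626.74614605 258.11891788  99.52368601] [-0.36231199  0.11860236 -1.03414761] [ 0.00606966 -0.12906931 -0.02212634]
```

```bash
python3 -m creep '[[-1,[0,0,0.4],0],[-1,[0,0,0.8],0],[-1,[0,0,1.2],0],[-1,[0,0,1.6],0],[-1,[0,0,1.6],0]]'
python3 -m creep '[[-1,[0,0,0.8],0],[-1,[0,0,1.6],0],[-1,[0,0,2.4],0],[-1,[0,0,3.2],0],[-1,[0,0,3.2],0]]'
python3 -m creep '[[-1,[0,0,0.4],0],[-1,[0,0,0.8],0],[-1,[0,0,1.0],0],[-1,[0,0,1.2],0],[-1,[0,0,1.3],0],[-1,[0,0,1.3],0],[-1,[0,0,1.3],0]]'
```

```text
clock: 6.9
eef_pos: [626.4, 258.0, 82.5]
eef_rot: [-3.14, -0.0, 2.204]
wrist_force: [-1.3, -0.4, -2.3]
finger_gap: 54.2
finger_force: 25.0
clock: 7.4
eef_pos: [626.1, 257.9, 49.7]
eef_rot: [-3.139, -0.001, 2.204]
wrist_force: [-0.1, 0.3, -2.2]
finger_gap: 53.8
finger_force: 25.0
clock: 8.1
eef_pos: [626.8, 258.1, 38.6]
eef_rot: [3.141, 0.0, 2.204]
wrist_force: [0.0, -0.4, -2.3]
finger_gap: 54.2
finger_force: 25.0
```

```bash
python3 -m creep '[[-1,[0,0,0.1],0],[-1,[0,0,0.2],0],[-1,[0,0,0.2],0],[-1,[0,0,0.2],0]]'
python3 -m creep '[[0.3,[0,0,0],0],[0.3,[0,0,0],0],[0.6,[0,0,0],0],[0.6,[0,0,0],0],[0.8,[0,0,0],0],[0.8,[0,0,-2],0],[0.8,[0,0,-6],0],[1,[0,0,-11],0],[1,[0,0,-16],0],[1,[0,0,-16],0],[1,[0,0,-16],0]]'
python3 - <<'E'
from h import *
go(450,100,200)
E
```

```text
clock: 8.5
eef_pos: [626.8, 258.1, 36.8]
eef_rot: [3.141, 0.0, 2.204]
wrist_force: [-1.8, -1.8, 3.3]
finger_gap: 54.0
finger_force: 25.0
clock: 9.6
eef_pos: [626.9, 258.2, 197.3]
eef_rot: [3.14, 0.001, 2.204]
wrist_force: [0.2, -0.5, -1.2]
finger_gap: 94.1
finger_force: 0.0
pos [626.9 258.2 197.3] yaw 2.204 -> shift cm [ -2.28 -23.62  -0.31] turn 0.0
```

```bash
python3 - <<'E'
from h import *
go(435,222.5,180,2.89)
E
python3 -m creep '[[0.6,[5,-4,0],-8],[0.6,[10,-8,0],-8],[0.6,[11,-11,1],-8],[0.6,[12,-14,1.5],-8],[0.6,[12,-14,1.5],-8],[0.6,[12,-14,1.5],-8],[0.6,[12,-14,1.5],-8],[0.6,[12,-14,1.5],-8]]'
```

```text
pos [626.9 258.2 197.3] yaw 2.204 -> shift cm [  8.48 -17.58   1.69] turn -7.86
clock: 10.4
eef_pos: [443.3, 271.9, 180.9]
eef_rot: [-3.141, -0.001, 2.899]
wrist_force: [0.2, -0.3, 1.1]
finger_gap: 75.0
finger_force: 0.0
```

```bash
python3 - <<'E'
from h import *
p=manip.camera_params("wrist"); im=manip.camera("wrist"); cv2.imwrite("pics/w3.png",im[:,:,::-1])
np.save("pw3.npy",p,allow_pickle=True)
for c in ([473,240.5,20],[458.7,184.7,20],[392.9,261.4,20],[379.3,203.7,20],[447,78,96]): print(w2p(p,c))
E
```

```text
[295.09509903 262.11283286]
[236.51277176 261.5369108 ]
[294.70161731 177.20372889]
[230.07239433 177.80514339]
[ 81.42056623 311.53133825]
```

View pics/w3.png

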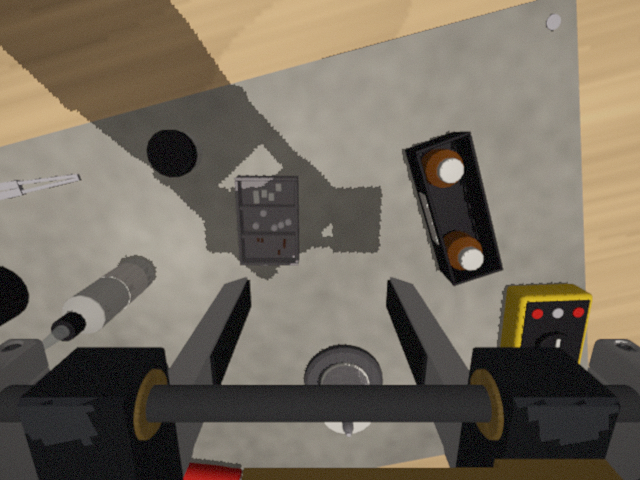

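Tray corners are at (236,177), (298,177), (299,264), (240,264). Caddy jar caps are at (452,170) and (472,259), and the bottle's foot is near (137,271).

```bash
python3 - <<'E'
from h import *
p=np.load("pw3.npy",allow_pickle=True).item()
c=np.array([p2w(p,u,v,20) for u,v in [(236,177),(298,177),(299,264),(240,264)]]);print(c,c.mean(0))
print("caps",p2w(p,452,170,45),p2w(p,472,259,45),"foot",p2w(p,137,271,0),"caddy",[list(p2w(p,u,v,40)) for u,v in[(404,150),(470,132),(502,268),(455,284)]])
go(428,224.5,17,2.89)
E
```

```text
[[379.9 209.2  20. ]
 [393.4 264.4  20. ]
 [475.8 243.7  20. ]
 [462.  187.3  20. ]] [427.775 226.15   20.   ]
caps [416.2 393.7  45. ] [499.7 400.8  45. ] foot [449.8  73.2   0. ] caddy [[np.float64(391.0), np.float64(358.4), np.float64(40.0)], [np.float64(389.7), np.float64(414.0), np.float64(40.0)], [np.float64(517.5), np.float64(428.5), np.float64(40.0)], [np.float64(523.2), np.float64(384.1), np.float64(40.0)]]
pos [443.3 271.9 180.9] yaw 2.9 -> shift cm [ 0.34 -4.96 16.4 ] turn 0.11
```

```bash
python3 -m creep '[[0.6,[0.3,-4.9,0],0],[0.6,[0.3,-4.9,5],0],[0.6,[0.3,-4.9,10],0],[0.6,[0.3,-4.9,14],0],[0.6,[0.3,-4.9,16.4],0],[0.6,[0.3,-4.9,16.4],0],[0.6,[0.3,-4.9,16.4],0],[-1,[0.3,-4.9,16.4],0],[-1,[0.3,-4.9,16.4],0],[-1,[0.3,-4.9,16.4],0],[-1,[0.3,-4.9,16.4],0],[-1,[0.3,-4.9,16.4],0]]' 15
python3 -m creep '[[-1,[0,0,0],0],[-1,[0,0,-2],0],[-1,[0,0,-6],0],[-1,[0,0,-10],0],[-1,[0,0,-10],0],[-1,[0,0,-10],0]]'
python3 - <<'E'
from h import *
go(608,134,117,3.064)
E
```

```text
clock: 11.65
eef_pos: [428.4, 225.1, 17.6]
eef_rot: [3.141, 0.0, 2.902]
wrist_force: [0.4, 0.1, 1.6]
finger_gap: 57.7
finger_force: 15.0
clock: 12.25
eef_pos: [428.3, 225.1, 117.5]
eef_rot: [3.141, 0.001, 2.902]
wrist_force: [-0.9, -0.6, -2.5]
finger_gap: 57.9
finger_force: 15.0
pos [428.3 225.1 117.5] yaw 2.902 -> shift cm [-19.62  -4.59   0.06] turn -1.85
```

```bash
python3 -m creep '[[-1,[-4,-1,0],-0.5],[-1,[-8,-2,0],-1],[-1,[-12,-3,0],-1.5],[-1,[-16,-4,0],-1.85],[-1,[-19.6,-4.6,0],-1.85],[-1,[-19.6,-4.6,0],-1.85],[-1,[-19.6,-4.6,4],-1.85],[-1,[-19.6,-4.6,7],-1.85],[-1,[-19.6,-4.6,9],-1.85],[-1,[-19.6,-4.6,9.5],-1.85],[-1,[-19.6,-4.6,9.8],-1.85],[-1,[-19.6,-4.6,9.9],-1.85]]'
python3 -m creep '[[-1,[0,0,0],0],[-1,[0,0,0.1],0],[-1,[0,0,0.1],0]]'
```

```text
clock: 13.45
eef_pos: [607.9, 134.1, 18.8]
eef_rot: [3.141, 0.0, 3.064]
wrist_force: [-0.3, -0.0, -0.5]
finger_gap: 57.8
finger_force: 15.0
clock: 13.75
eef_pos: [608.0, 134.0, 17.9]
eef_rot: [3.141, 0.001, 3.064]
wrist_force: [-1.0, 0.2, -0.5]
finger_gap: 57.8
finger_force: 15.0
```

```bash
python3 -m creep '[[0.2,[0,0,0],0],[0.3,[0,0,0],0],[0.4,[0,0,0],0],[0.4,[0,0,0],0],[0.4,[0,0,-2],0],[0.4,[0,0,-7],0],[0.8,[0,0,-12],0],[1,[0,0,-17],0],[1,[0,0,-17],0],[1,[0,0,-17],0]]'
python3 - <<'E'
from h import *
cv2.imwrite("pics/w4.png",manip.camera("wrist")[:,:,::-1])
go(433,-90,185,1.493)
E
```

```text
clock: 14.75
eef_pos: [608.1, 134.0, 188.3]
eef_rot: [3.141, 0.002, 3.064]
wrist_force: [-0.3, 0.8, -0.9]
finger_gap: 93.0
finger_force: 0.0
pos [607.5 133.9 186.7] yaw 3.064 -> shift cm [ 15.66 -23.68   0.19] turn 18.0
```

```bash
python3 -m creep '[[1,[2.5,-4,0],1.6],[1,[5,-8,0],3.2],[1,[8,-12,0],5],[1,[11,-16,0],6.6],[1,[13.5,-20,0],8.2],[1,[15.6,-23.7,0],10],[1,[15.6,-23.7,0],12],[1,[15.6,-23.7,0],14],[1,[15.6,-23.7,0],16],[1,[15.6,-23.7,0],18],[1,[15.6,-23.7,0],18],[1,[15.6,-23.7,0],18]]'
python3 -m creep '[[1,[0,0,0],0],[1,[0,0,0],0],[1,[0,0,0],0]]'
python3 - <<'E'
from h import *
p=manip.camera_params("wrist"); im=manip.camera("wrist"); cv2.imwrite("pics/w5.png",im[:,:,::-1])
np.save("pw5.npy",p,allow_pickle=True)
print(w2p(p,[433,-76,44]),w2p(p,[449,75,0]))
c=np.zeros((500,1280,3),np.uint8); c[:480,:640]=cv2.imread("pics/w4.png"); c[:480,640:]=im[:,:,::-1]
cv2.imwrite("pics/c4.png",cv2.resize(c,(800,312),interpolation=3))
E
```

```text
clock: 16.0
eef_pos: [433.3, -90.1, 186.0]
eef_rot: [-3.139, -0.001, 1.491]
wrist_force: [-0.2, 0.2, 0.8]
finger_gap: 94.3
finger_force: 0.0
clock: 16.3
eef_pos: [433.8, -90.2, 187.2]
eef_rot: [-3.141, -0.0, 1.494]
wrist_force: [-0.5, 0.6, -0.2]
finger_gap: 93.9
finger_force: 0.0
[316.21743109 215.08473552] [321.46638735  37.31497167]
```

View pics/c4.png

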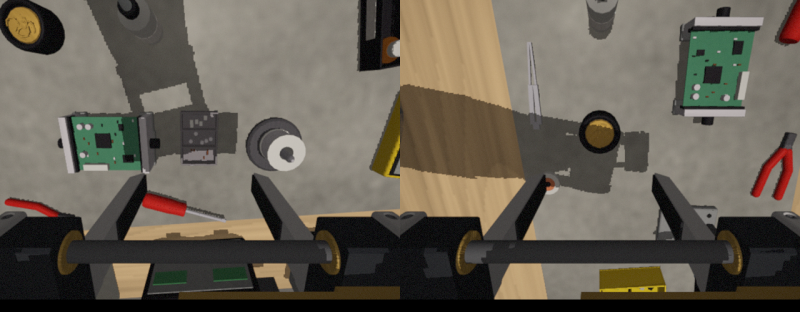

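```bash
python3 - <<'E'
from h import *
p=np.load("pw5.npy",allow_pickle=True).item(); print(p2w(p,320,211,44)); go(434.5,-75,24,1.493)
E
```

```text
[436.6 -72.5  44. ]
pos [433.8 -90.2 187.3] yaw 1.494 -> shift cm [ 1.52 -0.04 16.33] turn 0.01
```

```bash
python3 -m creep '[[1,[1.5,0,3],0],[1,[1.5,0,8],0],[1,[1.5,0,12],0],[1,[1.5,0,15],0],[1,[1.5,0,16.3],0],[1,[1.5,0,16.3],0],[1,[1.5,0,16.3],0],[-1,[1.5,0,16.3],0],[-1,[1.5,0,16.3],0],[-1,[1.5,0,16.3],0],[-1,[1.5,0,16.3],0],[-1,[1.5,0,16.3],0]]' 25
python3 -m creep '[[-1,[0,0,0],0],[-1,[0,0,-2],0],[-1,[0,0,-6],0],[-1,[0,0,-10],0],[-1,[0,0,-10],0],[-1,[0,0,-10],0]]'
python3 - <<'E'
from h import *
go(586,-134,124,1.493)
E
```

```text
clock: 17.55
eef_pos: [435.2, -75.3, 24.7]
eef_rot: [3.141, 0.0, 1.493]
wrist_force: [-1.2, 0.0, 3.9]
finger_gap: 61.5
finger_force: 25.0
clock: 18.15
eef_pos: [435.0, -75.2, 124.3]
eef_rot: [3.141, 0.0, 1.493]
wrist_force: [-0.2, 0.4, -2.8]
finger_gap: 61.7
finger_force: 25.0
pos [435.  -75.2 124.3] yaw 1.493 -> shift cm [-4.68 15.52  0.05] turn -0.0
```

```bash
python3 -m creep '[[-1,[-1.2,4,0],0],[-1,[-2.4,8,0],0],[-1,[-3.6,12,0],0],[-1,[-4.7,15.5,0],0],[-1,[-4.7,15.5,0],0],[-1,[-4.7,15.5,2],0],[-1,[-4.7,15.5,6],0],[-1,[-4.7,15.5,8.5],0],[-1,[-4.7,15.5,9.3],0],[-1,[-4.7,15.5,9.7],0],[-1,[-4.7,15.5,9.9],0],[-1,[-4.7,15.5,9.9],0]]'
python3 -m creep '[[-1,[0,0,0],0],[-1,[0,0,0.1],0],[-1,[0,0,0.1],0]]'
python3 -m creep '[[0.4,[0,0,0],0],[0.5,[0,0,0],0],[0.6,[0,0,0],0],[0.8,[0,0,0],0],[0.8,[0,0,-2],0],[0.8,[0,0,-7],0],[0.8,[0,0,-12],0],[0.8,[0,0,-17],0],[0.5,[0,0,-19],0],[0.3,[0,0,-19],0]]'
python3 - <<'E'
from h import *
go(450,75,215,1.493)
E
```

```text
clock: 19.35
eef_pos: [586.2, -134.3, 26.3]
eef_rot: [3.14, 0.0, 1.493]
wrist_force: [-0.3, -0.2, -2.5]
finger_gap: 61.6
finger_force: 25.0
clock: 19.65
eef_pos: [586.0, -134.2, 24.8]
eef_rot: [3.141, 0.0, 1.493]
wrist_force: [0.1, 0.8, 0.3]
finger_gap: 61.7
finger_force: 25.0
clock: 20.65
eef_pos: [586.9, -134.4, 218.1]
eef_rot: [3.136, 0.001, 1.493]
wrist_force: [-0.1, -0.2, -0.7]
finger_gap: 71.7
finger_force: 0.0
pos [ 586.9 -134.4  218.1] yaw 1.493 -> shift cm [ 19.82 -15.28   0.2 ] turn -0.0
```

```bash
python3 -m creep '[[0.2,[4,-3,0],-1.7],[0.2,[8,-6,0],-3.4],[0.2,[12,-9,0],-5],[0.2,[16,-12,0],-7],[0.2,[19.8,-15.3,0],-8.5],[0.2,[19.8,-15.3,0],-10],[0.2,[19.8,-15.3,0],-12],[0.2,[19.8,-15.3,0],-14],[0.2,[19.8,-15.3,0],-16],[0.2,[19.8,-15.3,0],-18],[0.2,[19.8,-15.3,0],-20],[0.2,[19.8,-15.3,0],-20]]' 20
python3 -m creep '[[0.2,[0,0,0],0],[0.2,[0,0,0],0],[0.2,[0,0,0],0]]'
python3 - <<'E'
from h import *
p=manip.camera_params("wrist"); im=manip.camera("wrist"); cv2.imwrite("pics/w6.png",im[:,:,::-1])
np.save("pw6.npy",p,allow_pickle=True)
print(w2p(p,[450,75,142]),w2p(p,[450,75,0]),w2p(p,[450,75,96]))
E
```

```text
clock: 21.85
eef_pos: [448.3, 75.1, 213.1]
eef_rot: [3.142, -0.002, -3.039]
wrist_force: [-0.4, 0.1, 0.1]
finger_gap: 56.4
finger_force: 0.0
clock: 22.15
eef_pos: [448.6, 75.1, 214.0]
eef_rot: [3.142, -0.001, -3.048]
wrist_force: [0.8, -0.7, 0.3]
finger_gap: 55.9
finger_force: 0.0
[318.62842487 259.57265347] [318.5306612  215.70814231] [318.58692672 240.95330118]
```

View pics/w6.png

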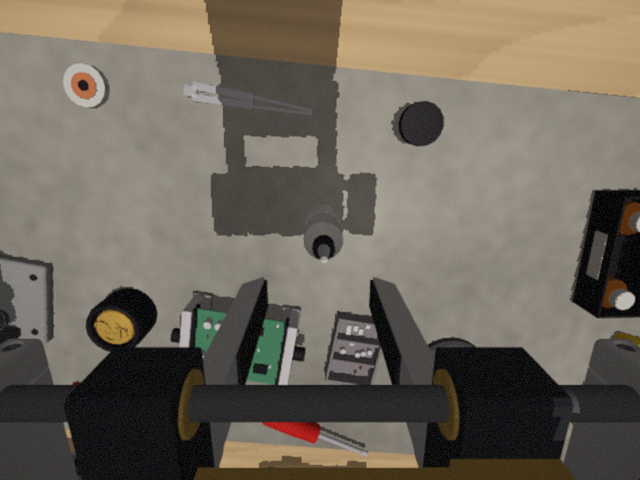

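Nozzle tip is at (323,260), so the bottle stands at about (450,78), which matches the top view. The cleaner and tray are in place on either side of the board.

```bash
python3 - <<'E'
from h import *
p=np.load("pw6.npy",allow_pickle=True).item(); print(p2w(p,323,260,142),p2w(p,323,240,96)); go(450,77.8,70)
E
```

```text
[450.   78.1 142. ] [448.8  78.6  96. ]
pos [448.7  75.1 214.1] yaw -3.047 -> shift cm [-0.17  0.25 14.41] turn 0.0
```

```bash
python3 -m creep '[[0.2,[-0.1,0.3,0],0],[0.2,[-0.1,0.3,4],0],[0.2,[-0.1,0.3,8],0],[0.2,[-0.1,0.3,12],0],[0.2,[-0.1,0.3,14.4],0],[0.2,[-0.1,0.3,14.4],0],[0.2,[-0.1,0.3,14.4],0],[-1,[-0.1,0.3,14.4],0],[-1,[-0.1,0.3,14.4],0],[-1,[-0.1,0.3,14.4],0],[-1,[-0.1,0.3,14.4],0],[-1,[-0.1,0.3,14.4],0]]' 20
python3 -m creep '[[-1,[0,0,0],0],[-1,[0,0,-2],0],[-1,[0,0,-6],0],[-1,[0,0,-11],0],[-1,[0,0,-11],0],[-1,[0,0,-11],0]]'
python3 - <<'E'
from h import *
go(456.5,397.5,180)
E
```

```text
clock: 23.4
eef_pos: [449.9, 78.3, 71.2]
eef_rot: [3.142, 0.001, -3.045]
wrist_force: [-0.1, 0.3, 6.9]
finger_gap: 33.5
finger_force: 20.0
clock: 24.0
eef_pos: [449.6, 78.2, 180.9]
eef_rot: [3.142, 0.002, -3.045]
wrist_force: [0.2, -0.8, -1.2]
finger_gap: 33.5
finger_force: 20.0
pos [449.6  78.2 180.9] yaw -3.045 -> shift cm [-3.77 31.71  0.1 ] turn 0.0
```

```bash
python3 -m creep '[[-1,[-0.5,4,0],0],[-1,[-1,8,0],0],[-1,[-1.5,12,0],0],[-1,[-2,16,0],0],[-1,[-2.4,20,0],0],[-1,[-2.8,24,0],0],[-1,[-3.3,28,0],0],[-1,[-3.8,31.7,0],0],[-1,[-3.8,31.7,0],0],[-1,[-3.8,31.7,0],0],[-1,[-3.8,31.7,0],0],[-1,[-3.8,31.7,0],0]]'
python3 - <<'E'
from h import *
p=manip.camera_params("wrist"); im=manip.camera("wrist"); cv2.imwrite("pics/w7.png",im[:,:,::-1])
np.save("pw7.npy",p,allow_pickle=True)
s=manip.read_state();print(s["eef_pos"])
for c in([498.5,400.8,45],[415,393.6,45],[456.5,397.2,3],[517,428,40],[388.5,414,40]):print(w2p(p,c))
E
```

```text
clock: 25.2
eef_pos: [456.8, 396.4, 180.2]
eef_rot: [-3.141, -0.0, -3.046]
wrist_force: [-0.0, -0.6, -1.4]
finger_gap: 33.3
finger_force: 20.0
[456.92810056 396.4921602  180.40252765]
[319.30987785 277.71222411]
[320.46552158 186.32787654]
[319.73327843 222.1833209 ]
[345.91647991 296.23083178]
[347.57717491 156.53667731]
```

View pics/w7.png

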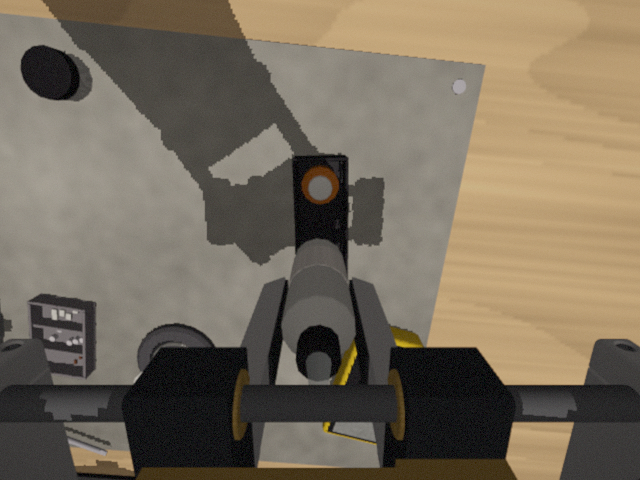

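Jar_a's cap is at (320,188) as predicted, and the caddy's sides at columns 293 and 348 bracket the bottle's axis at about 319. I'll lower it with small corrections.

```bash
python3 -m creep '[[-1,[-0.1,0.1,3],0],[-1,[-0.1,0.1,5],0],[-1,[-0.1,0.1,6.3],0],[-1,[-0.1,0.1,6.3],0],[-1,[-0.1,0.1,6.7],0],[-1,[-0.1,0.1,7.1],0],[-1,[-0.1,0.1,7.5],0],[-1,[-0.1,0.1,7.5],0]]'
python3 -m creep '[[-1,[0,0,0.3],0],[-1,[0,0,0.6],0],[-1,[0,0,0.9],0],[-1,[0,0,1.2],0],[-1,[0,0,1.2],0]]'
python3 -m creep '[[-1,[0,0,0.3],0],[-1,[0,0,0.6],0],[-1,[0,0,0.9],0],[-1,[0,0,1.2],0],[-1,[0,0,1.2],0]]'
```

```text
clock: 26.05
eef_pos: [457.5, 398.4, 105.2]
eef_rot: [-3.141, -0.0, -3.045]
wrist_force: [0.1, -0.1, -1.5]
finger_gap: 33.1
finger_force: 20.0
clock: 26.55
eef_pos: [457.5, 398.4, 92.9]
eef_rot: [-3.141, -0.001, -3.045]
wrist_force: [-0.1, -0.8, -2.0]
finger_gap: 33.3
finger_force: 20.0
clock: 27.05
eef_pos: [457.4, 398.3, 80.9]
eef_rot: [-3.141, -0.001, -3.045]
wrist_force: [0.4, -0.3, -0.9]
finger_gap: 33.5
finger_force: 20.0
```

No contact so far, with the base at about 10 mm. Continue to the floor.

```bash
python3 -m creep '[[-1,[0,0,0.2],0],[-1,[0,0,0.4],0],[-1,[0,0,0.55],0],[-1,[0,0,0.55],0],[-1,[0,0,0.55],0]]'
python3 -m creep '[[-1,[0,0,0.05],0],[-1,[0,0,0.1],0],[-1,[0,0,0.1],0],[-1,[0,0,0.1],0]]'
```

```text
clock: 27.55
eef_pos: [457.6, 398.5, 75.9]
eef_rot: [-3.142, -0.0, -3.045]
wrist_force: [0.1, -0.1, -1.9]
finger_gap: 33.5
finger_force: 20.0
clock: 27.95
eef_pos: [457.6, 398.5, 75.0]
eef_rot: [3.142, 0.0, -3.045]
wrist_force: [0.6, -0.0, -1.4]
finger_gap: 33.2
finger_force: 20.0
```

```bash
python3 -m creep '[[-1,[0,0,0.05],0],[-1,[0,0,0.1],0],[-1,[0,0,0.1],0],[-1,[0,0,0.1],0]]'
python3 -m creep '[[-0.2,[0,0,0],0],[-0.1,[0,0,0],0],[0,[0,0,0],0],[0.2,[0,0,0],0],[0.2,[0,0,0],0],[0.2,[0,0,-2],0],[0.2,[0,0,-6],0],[0.2,[0,0,-11],0],[0.2,[0,0,-15],0],[0.2,[0,0,-15],0]]'
python3 - <<'E'
from h import *
go(300,-100,250)
E
```

```text
clock: 28.35
eef_pos: [457.8, 398.6, 74.3]
eef_rot: [3.141, 0.001, -3.045]
wrist_force: [0.5, 0.2, 3.5]
finger_gap: 33.5
finger_force: 20.0
clock: 29.35
eef_pos: [458.9, 399.6, 230.2]
eef_rot: [3.137, 0.008, -3.045]
wrist_force: [0.2, -0.7, -0.2]
finger_gap: 56.5
finger_force: 0.0
pos [458.9 399.6 230.2] yaw -3.045 -> shift cm [ 20.62 -48.18  -2.39] turn 0.0
```

```bash
python3 -m creep '[[0.2,[4,-3,-2],0],[0.2,[7,-6,-2],0],[0.2,[10,-9,-2],0],[0.2,[12,-13,-2],0],[0.2,[13,-17,-2],0],[0.2,[13,-21,-2],0],[0.2,[13,-25,-2],0],[0.2,[13,-29,-2],0],[0.2,[13,-29,-2],0],[0.2,[13,-29,-2],0]]'
python3 - <<'E'
from h import *
t=manip.camera("top")[150:350,80:500,::-1]; s=manip.camera("scene")[:,:,::-1]
c=np.zeros((600,800,3),np.uint8); c[:276,:580]=cv2.resize(t,(580,276),interpolation=2)
c[280:600,:400]=cv2.resize(s[100:400,175:550],(400,320),interpolation=2)
c[280:600,405:645]=cv2.resize(s[230:390,450:570],(240,320),interpolation=2)
cv2.imwrite("pics/c5.png",c)
E
```

```text
clock: 30.35
eef_pos: [356.2, 96.9, 243.7]
eef_rot: [3.141, -0.0, -3.047]
wrist_force: [-0.2, -0.1, 0.6]
finger_gap: 56.0
finger_force: 0.0
```

View pics/c5.png

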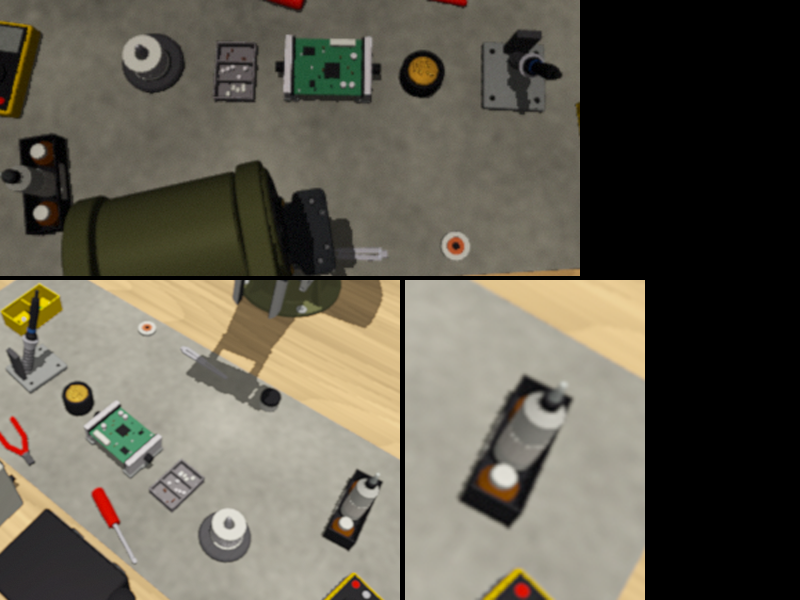

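The reel is on its spindle, the tray and cleaner are midway and in line with the board, and the bottle stands upright between the two jars. The robot touches nothing.

```bash
python3 -c "
from cell import manip
print(manip.sign_off())"
```

```text
the job is handed in; nothing more can be done
None
```

The job is handed in, though sign-off returned no verdict: my last camera views show the reel on its spindle, the cleaner and tray midway in line with the board, and the bottle upright between the jars in the caddy, with the robot clear of everything at about 30 s.

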